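Set out the colour-coded tubs at the griddle station

TASK

Set out the prep places for service: take the cross-stacked food tubs off the steel tray one after another and stand each on the chopping board of its lid's colour, flat in the middle of the board with its long side along the board's long side. Keep the tubs upright, set them down without dropping them, and never let a tub touch a board of another colour.

Things in the scene. Friction and masses are not known exactly. Their poses are not given: they have to be found in the camera images.
- tub_red_mid (a point): Slim closed food tub, white plastic with a red clip-on lid, 126 mm long (its x), 62 mm wide (its y), 48 mm high (z up), straight sides to grip, 0.15 to 0.31 kg. The point is its centre, 24 mm above its underside. At the start in the lower layer, long side across the tray; the two tubs of a layer lie parallel, with a 38 mm gap between them, and which lies on which side changes.
- tub_blue_mid (a point): Slim closed food tub, white plastic with a blue clip-on lid, 126 mm long (its x), 62 mm wide (its y), 48 mm high (z up), straight sides to grip, 0.15 to 0.31 kg. The point is its centre, 24 mm above its underside. At the start in the lower layer, long side across the tray; the two tubs of a layer lie parallel, with a 38 mm gap between them, and which lies on which side changes.
- tub_green_mid (a point): Slim closed food tub, white plastic with a green clip-on lid, 126 mm long (its x), 62 mm wide (its y), 48 mm high (z up), straight sides to grip, 0.15 to 0.31 kg. The point is its centre, 24 mm above its underside. At the start in the upper layer, lying across both lower tubs, long side along the tray; the two tubs of a layer lie parallel, with a 38 mm gap between them, and which lies on which side changes.
- tub_yellow_mid (a point): Slim closed food tub, white plastic with a yellow clip-on lid, 126 mm long (its x), 62 mm wide (its y), 48 mm high (z up), straight sides to grip, 0.15 to 0.31 kg. The point is its centre, 24 mm above its underside. At the start in the upper layer, lying across both lower tubs, long side along the tray; the two tubs of a layer lie parallel, with a 38 mm gap between them, and which lies on which side changes.
- board_red: Flat red plastic chopping board, 200 mm long (its x), 150 mm wide (its y), 12 mm thick, fast on the table. Origin at the centre of its underside, on the table top (z up); its working face is 12 mm higher.
- board_blue: Flat blue plastic chopping board, 200 mm long (its x), 150 mm wide (its y), 12 mm thick, fast on the table. Origin at the centre of its underside, on the table top (z up); its working face is 12 mm higher.
- board_green: Flat green plastic chopping board, 200 mm long (its x), 150 mm wide (its y), 12 mm thick, fast on the table. Origin at the centre of its underside, on the table top (z up); its working face is 12 mm higher.
- board_yellow: Flat yellow plastic chopping board, 200 mm long (its x), 150 mm wide (its y), 12 mm thick, fast on the table. Origin at the centre of its underside, on the table top (z up); its working face is 12 mm higher.
- tray: Shallow steel tray that carries the pile, 265 mm long (its y), 162 mm wide (its x), fast on the table. Origin at the centre of its underside; its floor is 2 mm above that, its rim 20 mm high all round. The lower tubs stand on its floor 50 mm either side of the origin along y, about 40 mm clear of its end walls; the upper tubs lie 50 mm either side along x.

How it is judged:
By the outcome, as a careful person would: the job done as asked, in the order asked, and still so for the second after the job is handed in, with the robot touching nothing.
It also fails if it takes over 112 s, if anything falls off the work surface, if the arm or the gripper's body presses on something with over 40 N, if the wrist force passes 120 N, or if a joint passes its speed limit or range.

ROBOT

A 6-joint arm with a two-finger parallel gripper is mounted at the origin on the work surface. World frame = base frame: x ahead of the robot, y to its left, z up, the work surface at z = 0. Lengths are in m, angles in rad, forces in N, time in s.
With the tool pointing down it reaches from about 0.325 to 0.75 m from the base axis. Payload 7.6 kg.
Tool frame: the origin (TCP) lies midway between the tips of the shut fingers; the grasp point (between the pads) lies 19 mm behind it; y points along the fingers, x is the direction in which the jaws open and shut, and the axes are right-handed (so a half turn about y gives the same grasp; the last joint's range is limited). The gripper opens to 85 mm and grips with 20 to 120 N. Pads are 22 mm wide; open, the fingers measure 114 mm over their backs; the gripper's body (76 mm by 85 mm) begins 54 mm behind the grasp point. The pads swing forward as they close: fully open they stand 13 mm farther back than shut.
Start: joints at [-1.24, 0.052, 1.401, -0, 1.689, -0.07], TCP at [0.205, -0.483, 0.231] pointing down, gripper open.
Joint ranges: [-2.9, 2.9], [-0.91, 2.17], [0.12, 2.37], [-1.06, 4.2], [0.26, 2.73], [-2.93, 2.93]. Speed limits (rad/s): [2.57, 2.57, 3.01, 3.14, 3.14, 3.14].

INTERFACE

Orientations are given as a unit quaternion [w, x, y, z].
In Python, from cell import r, imaging, cut_out, mark_of gives the robot as it stands.
- The arm moves only by the tool drive_tool, never from a script. Its argument "plan" is a list of rows, each an object with "delta_pos": the shift along the tool's x, y, z as a fraction of full scale, a list of three; "turn": the turn, a rotation vector about the tool's x, y, z as a fraction of full scale, a list of three; "grip": the opening, from -1 (shut) to 1 (fully open). A call has 1 to 12 rows; each row is the pose to reach, as a shift and turn from the pose commanded when the call began, along the tool's axes at that moment; what a row does not reach only later rows make up. Full scale, the value 1, is 0.4 m for a shift and 90 degrees for a turn. A row lasts 1/8 s, in which the tool goes at most 62.5 mm and 10.7 degrees, less where a joint would pass 70% of its speed; a pose out of reach is approached as far as the arm can. A call with a number of a shift or a turn outside -1 to 1 is refused whole. A call with a gripper value outside its range is refused whole. The fingers move at their own pace and stop on an object; the grip force is fixed at half the most. Time passes only in rows, so rows that repeat a pose let the fingers close. It gives the time, the measured TCP pose, the force and the opening at its end, in the units of the state.
- r.get_obs(): the state, without advancing time (a new reading comes with each control period).
- imaging.get_image(name): name is "side" or "top"; returns (picture, depth): 480x640x3 uint8, red, green, blue; 480x640 float32, m along the optical axis (not along the pixel's ray), 0 where there is no reading.
- imaging.camera_params(name): a dict with "fx", "fy", "cx", "cy" (pixels), "k1" (the pictures are not rectified: a ray, as slopes to the right and down, at radius r is drawn at 1 + k1 r^2 times it, then the intrinsics apply), "rvec" (rotation vector, rad) and "tvec" (3), from world to camera coordinates, as OpenCV has them. Camera axes: x right, y down, z forward; pixel columns grow to the right and rows downward; lengths in m; the calibration is good to about 2 mm. A picture is of the moment at which its call begins. camera_params takes no time and is no camera call.
- r.hand_in(): hands the job in, once; it reports no verdict.
Trained networks look in the newest picture that a camera, given by its name, has taken for a name from the list of things; names that differ only in an ending like _2 or _b are one class to them, and where a whole thing is asked for, a point or a joint stands for the part that bears it (a point fixed in the world has none). Each returns a list of dicts, best first, with "p" (0 to 1); they miss things now and then, are a little off and sometimes report something else, mostly with a low value. They report only what shows in the picture. A call takes as long as a camera call.
- cut_out(query, camera): "region" (480x640 bool, what is visible of it).
- mark_of(query, camera): "at" ([x, y, z] in m, in the coordinates of the camera as it stood for that picture, good to about 4 mm: a listed point, or the origin of a listed thing).
The state is a dict: "clock": time; "q": joint angles; "qvel": joint speeds; "joint_torque": joint torques, N m; "ee_pos": TCP position; "eef_rot": TCP orientation; "ft_force": force on the tool from outside, world axes, zero at the start; "wrist_torque": the same for the moment, N m; "grip_width": opening from 0.0 (shut) to 1.0 (fully open).
Only numpy, scipy, OpenCV 4.12 (cv2) and the standard library are available. Lean on these libraries where they do the work, as an engineer would, in place of code of your own. Each camera call takes 0.05 s, during which the arm holds its last target. There are 200 camera calls.

## Working session

There is one attempt and no reset: what is moved stays moved. The work goes in short steps, Python scripts to look and compute and a tool call to move; the robot and the scene stay as the last step left them, time stands still between calls to the robot, and variables do not carry over. Pictures are saved under pics/ and viewed, about 12 in all and at most 16, crops included, and the job is handed in when it is done.

Besides the shell and the picture viewer there is one more tool, called after ">>>" as a command line: name --argument value ..., lists and objects as JSON in quotes. drive_tool: Moves the arm, as the interface text tells. Its arguments: {"type":"object","properties":{"plan":{"type":"array"}},"required":["plan"]}

```bash
ls; mkdir -p pics; cat > h.py <<'E'
import numpy as np, cv2
from scipy.spatial.transform import Rotation as R
from cell import r, imaging, cut_out, mark_of
def shot(cam,name=None):
    im,d=imaging.get_image(cam)
    if name: cv2.imwrite('pics/'+name,im[:,:,::-1])
    return im,d
def towld(cam,p):
    c=imaging.camera_params(cam); M=R.from_rotvec(np.ravel(c['rvec'])).as_matrix()
    return (np.asarray(p)-np.ravel(c['tvec']))@M
def cloud(cam,d,mask):
    c=imaging.camera_params(cam); v,u=np.nonzero(mask&(d>0)); z=d[v,u]
    K=np.array([[c['fx'],0,c['cx']],[0,c['fy'],c['cy']],[0,0,1.]])
    n=cv2.undistortPoints(np.c_[u,v].astype(float)[:,None],K,np.array([c['k1'],0,0,0.]))[:,0]
    return towld(cam,np.c_[n*z[:,None],z])
def rect(P,lo,hi):
    "min-area rect of cloud points between heights: centre, long, short, angle of long side (deg)"
    Q=P[(P[:,2]>lo)&(P[:,2]<hi)]
    (c,(w,h),a)=cv2.minAreaRect((Q[:,:2]*1000).astype(np.float32))
    if w<h: w,h,a=h,w,a+90
    return np.round([c[0],c[1],w,h,(a+90)%180-90,np.median(Q[:,2])*1000],1),len(Q)
E
cat > a.py <<'E'
from h import *
o=r.get_obs(); print({k:np.round(v,3) for k,v in o.items()})
print(R.from_quat(np.roll(o['eef_rot'],-1)).as_matrix().round(3))
for cam in ('top','side'):
    im,d=shot(cam,cam+'0.png')
    for n in ['tub_red_mid','tub_blue_mid','tub_green_mid','tub_yellow_mid','board_red','board_blue','board_green','board_yellow','tray']:
        m=mark_of(n,cam)[:2]
        print(cam,n,[(round(x['p'],2),towld(cam,x['at']).round(3)) for x in m])
        if cam=='top':
            for x in cut_out(n,cam)[:1]:
                P=cloud(cam,d,x['region']); print('   ',x['p'],x['region'].sum(),np.percentile(P[:,2],[5,50,95]).round(3)); 
                md=np.median(P[:,2]); print('   ',rect(P,md-.008,md+.008))
E
python3 a.py
```

```text
pics
{'clock': np.float64(0.0), 'q': array([-1.24 ,  0.053,  1.402,  0.   ,  1.689, -0.07 ]), 'qvel': array([-0.   ,  0.001,  0.001,  0.001,  0.   ,  0.001]), 'joint_torque': array([ 1.0000e-03, -3.8167e+01, -3.6018e+01, -0.0000e+00,  6.0000e-03,
       -0.0000e+00]), 'ee_pos': array([ 0.205, -0.483,  0.23 ]), 'eef_rot': array([ 0.59 , -0.589,  0.391, -0.39 ]), 'ft_force': array([-0.216, -0.111,  0.944]), 'wrist_torque': array([ 0.004, -0.021,  0.01 ]), 'grip_width': np.float64(1.003)}
[[ 0.39  -0.001  0.921]
 [-0.921  0.002  0.39 ]
 [-0.002 -1.     0.   ]]
top tub_red_mid [(0.72, array([0.517, 0.035, 0.023]))]
    0.63 711 [0.046 0.05  0.055]
    (array([515.8,  31.8, 122.5,  61.2,  -6.6,  50.4]), 709)
top tub_blue_mid [(0.64, array([ 0.503, -0.07 ,  0.026]))]
    0.93 799 [0.046 0.05  0.055]
    (array([501.7, -67.3, 125.7,  61.8,  -8.3,  50.1]), 788)
top tub_green_mid [(0.65, array([ 0.561, -0.025,  0.073]))]
    0.81 1924 [0.09  0.098 0.102]
    (array([557.9, -24.8, 127.7,  62.6,  81.6,  98.2]), 1821)
top tub_yellow_mid []
    0.77 1829 [0.094 0.098 0.102]
    (array([459.3, -10
[... 629 characters left out ...]
]
    (array([ 590.2, -342.9,  201.5,  151.9,  -84.8,   12.3]), 5988)
top tray [(0.64, array([ 0.509, -0.02 , -0.002]))]
    0.94 3923 [-0.001  0.005  0.023]
    (array([509.3, -16.5, 271.1, 143. ,  81. ,   2.6]), 2552)
side tub_red_mid [(0.61, array([0.514, 0.029, 0.025]))]
side tub_blue_mid [(0.85, array([ 0.5  , -0.067,  0.024]))]
side tub_green_mid [(0.7, array([ 0.554, -0.031,  0.077]))]
side tub_yellow_mid [(0.68, array([ 0.461, -0.004,  0.076]))]
side board_red [(0.8, array([0.366, 0.328, 0.002]))]
side board_blue [(0.92, array([ 0.586,  0.321, -0.003]))]
side board_green [(0.77, array([ 0.389, -0.346,  0.001]))]
side board_yellow [(0.64, array([ 0.588, -0.344,  0.004]))]
side tray []
```

View pics/top0.png

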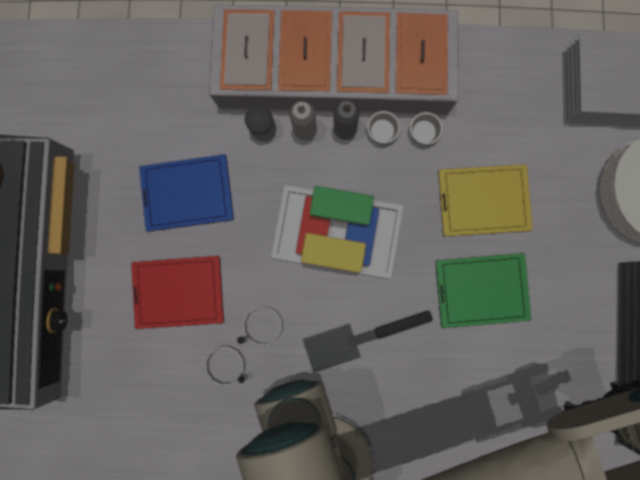

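View pics/side0.png

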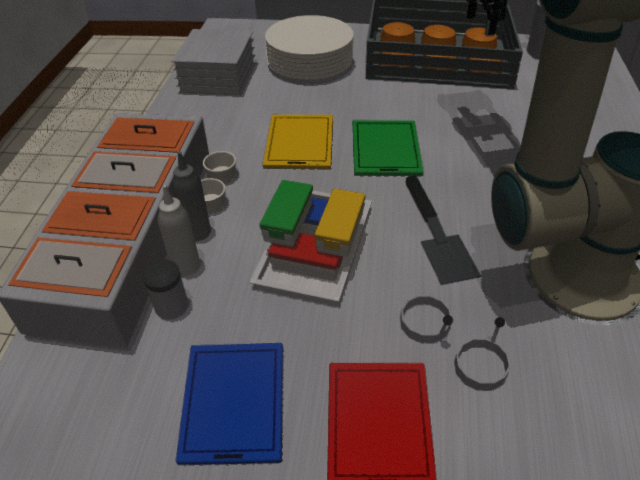

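The top view shows green (342,205) and yellow (333,253) lying over red (313,225) and blue (362,235). The boards are blue (187,192), red (178,292), yellow (485,200) and green (483,290), all with their long side roughly along y. The side view agrees. Next I refine the poses from both cameras.

```bash
cat >> h.py <<'E'
def pose(n,cam,d,zc,tol=.008):
    x=cut_out(n,cam)
    if not x: return None
    P=cloud(cam,d,x[0]['region']); P=P[abs(P[:,2]-zc)<tol]; X=P[:,:2]*1000
    c,(rc,nn)=X.mean(0),rect(P,-1,1)
    w,V=np.linalg.eigh(np.cov(X.T)); a=np.degrees(np.arctan2(V[1,1],V[0,1]))
    return dict(mean=c.round(1),pca=round((a+90)%180-90,1),ext=np.sqrt(12*w).round(0),rect=rc,p=round(x[0]['p'],2))
E
cat > b.py <<'E'
from h import *
for cam in ('top','side'):
    im,d=shot(cam)
    for n,z in [('tub_red_mid',.05),('tub_blue_mid',.05),('tub_green_mid',.098),('tub_yellow_mid',.098)]+[('board_'+c,.012) for c in ('red','blue','green','yellow')]:
        print(cam,n,pose(n,cam,d,z))
E
python3 b.py
```

```text
top tub_red_mid {'mean': array([518.3,  40.8]), 'pca': np.float64(-15.4), 'ext': array([61., 89.]), 'rect': array([515.3,  32.8, 122.6,  60.3,  -8.4,  50.4]), 'p': 0.84}
top tub_blue_mid {'mean': array([500. , -75.3]), 'pca': np.float64(-2.4), 'ext': array([62., 90.]), 'rect': array([500.9, -67.1, 123.2,  61.6,  -7.9,  50.4]), 'p': 0.83}
top tub_green_mid {'mean': array([557.6, -25. ]), 'pca': np.float64(81.4), 'ext': array([ 62., 124.]), 'rect': array([558.1, -24.8, 125.4,  62.8,  81.5,  98.2]), 'p': 0.82}
top tub_yellow_mid {'mean': array([458.9,  -9.8]), 'pca': np.float64(81.5), 'ext': array([ 60., 124.]), 'rect': array([459.1, -10.6, 126.5,  61.8,  81.4,  98.4]), 'p': 0.96}
top board_red {'mean': array([365. , 332.2]), 'pca': np.float64(-84.9), 'ext': array([149., 199.]), 'rect': array([365.4, 333.6, 200.7, 151.3, -83.9,  12.5]), 'p': 0.86}
top board_blue {'mean': array([586.5, 323.1]), 'pca': np.float64(-81.0), 'ext': array([151., 201.]), 'rect': array([588. , 325.6, 204.8, 154.4, -81.1,  12.6]), 'p': 0.9}
top board_green {'mean': array([ 389.6, -339.9]), 'pca': np.float64(-84.1
[... 985 characters left out ...]
board_red {'mean': array([364.8, 334.8]), 'pca': np.float64(-84.0), 'ext': array([149., 187.]), 'rect': array([364.6, 328.4, 189.9, 150.6, -84.2,  11.5]), 'p': 0.73}
side board_blue {'mean': array([584.6, 331.6]), 'pca': np.float64(-80.6), 'ext': array([149., 199.]), 'rect': array([586.8, 323.3, 201.4, 151.2, -80.5,  11.4]), 'p': 0.59}
side board_green {'mean': array([ 388.2, -330.2]), 'pca': np.float64(-82.4), 'ext': array([149., 204.]), 'rect': array([ 388.2, -340.5,  206. ,  150.1,  -83.6,   12.5]), 'p': 0.96}
side board_yellow {'mean': array([ 586.6, -334. ]), 'pca': np.float64(-86.3), 'ext': array([149., 204.]), 'rect': array([ 588.3, -343.7,  208. ,  151.2,  -83.8,   12.5]), 'p': 0.55}
```

```bash
cat > go.py <<'E'
import sys; from h import *
# usage: go.py x y z(mm) yaw(deg)  -> shift and turn in drive units from the present pose
x,y,z,a=map(float,sys.argv[1:5]); o=r.get_obs(); M=R.from_quat(np.roll(o['eef_rot'],-1))
c,s=np.cos(np.radians(a)),np.sin(np.radians(a))
T=R.from_matrix(np.array([[c,0,-s],[s,0,c],[0,-1,0]])) 
T=R.from_matrix(np.c_[[c,s,0],[0,0,-1],np.cross([c,s,0],[0,0,-1])])
print('t',round(float(o['clock']),2),'p',(o['ee_pos']*1000).round(1),'q',o['q'].round(2),'w',round(float(o['grip_width']),3),'F',o['ft_force'].round(1))
print('dpos',(M.inv().apply(np.array([x,y,z])/1000-o['ee_pos'])/.4).round(4),'turn',((M.inv()*T).as_rotvec()/(np.pi/2)).round(4))
E
python3 go.py 558 -25 180 -8.5
```

```text
t 2.35 p [ 204.9 -483.4  231.3] q [-1.24  0.05  1.4   0.    1.69 -0.07] w 1.001 F [-0.7  0.5 -0.2]
dpos [-0.7107  0.1283  1.26  ] turn [ 0.000e+00 -6.504e-01  1.000e-04]
```

>>> drive_tool --plan '[{"delta_pos": [-0.36, 0, 0.63], "turn": [0, -0.325, 0], "grip": 1}, {"delta_pos": [-0.36, 0, 0.63], "turn": [0, -0.325, 0], "grip": 1}, {"delta_pos": [-0.36, 0, 0.63], "turn": [0, -0.325, 0], "grip": 1}, {"delta_pos": [-0.36, 0, 0.63], "turn": [0, -0.325, 0], "grip": 1}, {"delta_pos": [-0.36, 0, 0.63], "turn": [0, -0.325, 0], "grip": 1}, {"delta_pos": [-0.36, 0, 0.63], "turn": [0, -0.325, 0], "grip": 1}]'

```text
clock: 3.1
ee_pos: [0.3819, -0.2506, 0.2315]
eef_rot: [0.67, -0.669, 0.227, -0.228]
ft_force: [-0.0, -0.5, 0.6]
grip_width: 1.001
```

```bash
python3 go.py 558 -25 170 -8.5
```

```text
t 3.1 p [ 381.9 -250.6  231.5] q [-0.66 -0.14  1.59  0.    1.69 -0.01] w 1.001 F [-0.  -0.5  0.6]
dpos [0.0054 0.1539 0.7154] turn [-1.000e-04 -3.227e-01  3.000e-04]
```

>>> drive_tool --plan '[{"delta_pos": [0.005, 0.0, 0.715], "turn": [0, -0.323, 0], "grip": 1}, {"delta_pos": [0.005, 0.0, 0.715], "turn": [0, -0.323, 0], "grip": 1}, {"delta_pos": [0.005, 0.0, 0.715], "turn": [0, -0.323, 0], "grip": 1}, {"delta_pos": [0.005, 0.0, 0.715], "turn": [0, -0.323, 0], "grip": 1}, {"delta_pos": [0.005, 0.154, 0.715], "turn": [0, -0.323, 0], "grip": 1}, {"delta_pos": [0.005, 0.154, 0.715], "turn": [0, -0.323, 0], "grip": 1}, {"delta_pos": [0.005, 0.154, 0.715], "turn": [0, -0.323, 0], "grip": 1}, {"delta_pos": [0.005, 0.154, 0.715], "turn": [0, -0.323, 0], "grip": 1}]'

```text
clock: 4.1
ee_pos: [0.558, -0.0292, 0.1721]
eef_rot: [-0.705, 0.705, -0.053, 0.056]
ft_force: [-0.8, 0.6, 0.4]
grip_width: 0.998
```

```bash
python3 go.py 558 -25 56 -8.5; python3 -c "
from h import *
shot('side','s1.png')"
```

```text
t 4.1 p [558.  -29.2 172.1] q [-0.12  0.17  1.39 -0.    1.58  0.04] w 0.998 F [-0.8  0.6  0.4]
dpos [-0.0028  0.2901  0.0105] turn [ 0.0002 -0.0036  0.0023]
```

View pics/s1.png

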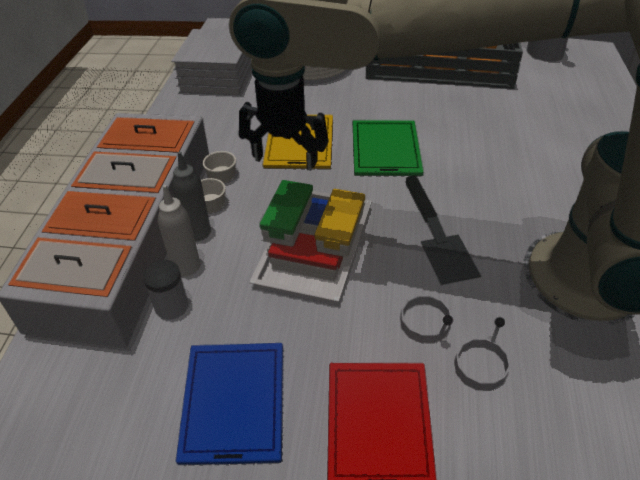

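The gripper (fingers at (255,150) and (315,155)) stands over green with its jaws across the short side.

>>> drive_tool --plan '[{"delta_pos": [0, 0.1, 0], "turn": [0, 0, 0], "grip": 1}, {"delta_pos": [0, 0.15, 0], "turn": [0, 0, 0], "grip": 1}, {"delta_pos": [0, 0.15, 0], "turn": [0, 0, 0], "grip": 1}]'

```text
clock: 4.53
ee_pos: [0.5569, -0.0284, 0.1094]
eef_rot: [-0.705, 0.705, -0.055, 0.054]
ft_force: [-0.8, 0.3, -0.2]
grip_width: 1.001
```

```bash
python3 go.py 558 -25 55 -8.5
```

```text
t 4.53 p [556.9 -28.4 109.4] q [-0.12  0.22  1.47 -0.    1.46  0.04] w 1.001 F [-0.8  0.3 -0.2]
dpos [0.0016 0.1361 0.0089] turn [ 0.0001 -0.0031 -0.0008]
```

>>> drive_tool --plan '[{"delta_pos": [0.002, 0.03, 0.009], "turn": [0, -0.003, 0], "grip": 1}, {"delta_pos": [0.002, 0.09, 0.009], "turn": [0, -0.003, 0], "grip": 1}, {"delta_pos": [0.002, 0.136, 0.009], "turn": [0, -0.003, 0], "grip": 1}, {"delta_pos": [0.002, 0.136, 0.009], "turn": [0, -0.003, 0], "grip": 1}, {"delta_pos": [0.002, 0.136, 0.009], "turn": [0, -0.003, 0], "grip": -1}, {"delta_pos": [0.002, 0.136, 0.009], "turn": [0, -0.003, 0], "grip": -1}, {"delta_pos": [0.002, 0.136, 0.009], "turn": [0, -0.003, 0], "grip": -1}, {"delta_pos": [0.002, 0.136, 0.009], "turn": [0, -0.003, 0], "grip": -1}, {"delta_pos": [0.002, 0.136, 0.009], "turn": [0, -0.003, 0], "grip": -1}, {"delta_pos": [0.002, 0.136, 0.009], "turn": [0, -0.003, 0], "grip": -1}]'

```text
clock: 5.78
ee_pos: [0.5597, -0.0244, 0.0568]
eef_rot: [-0.705, 0.705, -0.051, 0.053]
ft_force: [0.4, 0.5, 5.9]
grip_width: 0.723
```

```bash
python3 go.py 389 -341 200 6.3
```

```text
t 5.78 p [559.7 -24.4  56.8] q [-0.11  0.28  1.51 -0.    1.35  0.04] w 0.723 F [0.4 0.5 5.9]
dpos [-0.305  -0.3589 -0.8457] turn [ 0.0002 -0.1638  0.0016]
```

>>> drive_tool --plan '[{"delta_pos": [0, -0.02, 0], "turn": [0, 0, 0], "grip": -1}, {"delta_pos": [0, -0.06, 0], "turn": [0, 0, 0], "grip": -1}, {"delta_pos": [0, -0.13, 0], "turn": [0, 0, 0], "grip": -1}, {"delta_pos": [0, -0.22, 0], "turn": [0, 0, 0], "grip": -1}, {"delta_pos": [0, -0.3, 0], "turn": [0, 0, 0], "grip": -1}, {"delta_pos": [0, -0.3, 0], "turn": [0, 0, 0], "grip": -1}]'

```text
clock: 6.52
ee_pos: [0.5602, -0.0244, 0.1788]
eef_rot: [-0.705, 0.705, -0.05, 0.054]
ft_force: [0.5, 0.4, -2.4]
grip_width: 0.716
```

```bash
python3 go.py 389 -341 120 6.3; python3 -c "
from h import *
shot('side','s2.png')"
```

```text
t 6.53 p [560.2 -24.4 178.8] q [-0.11  0.17  1.38 -0.    1.59  0.04] w 0.716 F [ 0.5  0.4 -2.4]
dpos [-0.3081  0.145  -0.8459] turn [ 0.0004 -0.1638  0.0041]
```

View pics/s2.png

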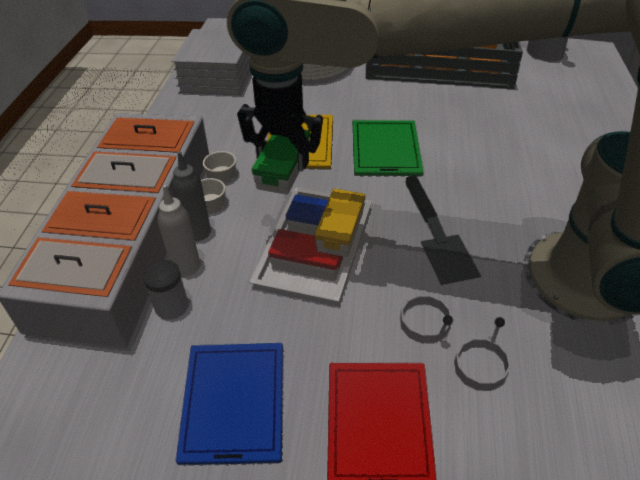

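Green is held level at (277,160); yellow, red and blue have not moved. Carrying it to the green board.

>>> drive_tool --plan '[{"delta_pos": [-0.03, 0, -0.08], "turn": [0, -0.02, 0], "grip": -1}, {"delta_pos": [-0.08, 0, -0.21], "turn": [0, -0.04, 0], "grip": -1}, {"delta_pos": [-0.12, 0, -0.34], "turn": [0, -0.07, 0], "grip": -1}, {"delta_pos": [-0.17, 0, -0.47], "turn": [0, -0.09, 0], "grip": -1}, {"delta_pos": [-0.22, 0.0, -0.6], "turn": [0, -0.12, 0], "grip": -1}, {"delta_pos": [-0.26, 0.03, -0.72], "turn": [0, -0.14, 0], "grip": -1}, {"delta_pos": [-0.295, 0.08, -0.81], "turn": [0, -0.16, 0], "grip": -1}, {"delta_pos": [-0.308, 0.145, -0.846], "turn": [0, -0.164, -0.004], "grip": -1}, {"delta_pos": [-0.308, 0.2, -0.846], "turn": [0, -0.164, -0.004], "grip": -1}, {"delta_pos": [-0.308, 0.27, -0.846], "turn": [0, -0.164, -0.004], "grip": -1}, {"delta_pos": [-0.308, 0.27, -0.846], "turn": [0, -0.164, -0.004], "grip": -1}]'

```text
clock: 7.95
ee_pos: [0.3852, -0.3389, 0.0633]
eef_rot: [0.708, -0.704, -0.039, 0.039]
ft_force: [0.5, -0.1, -2.2]
grip_width: 0.719
```

```bash
python3 go.py 389 -341 19 6.3
```

```text
t 7.95 p [ 385.2 -338.9   63.3] q [-0.8   0.15  1.64  0.    1.35 -0.91] w 0.719 F [ 0.5 -0.1 -2.2]
dpos [ 0.0086  0.1107 -0.0068] turn [-0.0036  0.0001  0.0007]
```

>>> drive_tool --plan '[{"delta_pos": [0.008, 0.03, -0.006], "turn": [-0.003, 0, 0], "grip": -1}, {"delta_pos": [0.008, 0.06, -0.006], "turn": [-0.003, 0, 0], "grip": -1}, {"delta_pos": [0.008, 0.08, -0.006], "turn": [-0.003, 0, 0], "grip": -1}, {"delta_pos": [0.008, 0.095, -0.006], "turn": [-0.003, 0, 0], "grip": -1}, {"delta_pos": [0.008, 0.1, -0.006], "turn": [-0.003, 0, 0], "grip": -1}, {"delta_pos": [0.008, 0.1, -0.006], "turn": [-0.003, 0, 0], "grip": -1}]'

```text
clock: 8.7
ee_pos: [0.391, -0.343, 0.0274]
eef_rot: [-0.704, 0.708, 0.041, -0.037]
ft_force: [-0.2, 1.5, -1.8]
grip_width: 0.719
```

```bash
python3 go.py 389 -341 19 6.3; python3 -c "
from h import *
im,d=shot('side')
print(pose('tub_green_mid','side',d,.061,.012),mark_of('tub_green_mid','side')and towld('side',mark_of('tub_green_mid','side')[0]['at']))"
```

```text
t 8.7 p [ 391.  -343.    27.4] q [-0.79  0.2   1.66  0.    1.27 -0.9 ] w 0.719 F [-0.2  1.5 -1.8]
dpos [-0.0046  0.0211  0.0057] turn [0.0036 0.0001 0.004 ]
{'mean': array([ 386.2, -316.1]), 'pca': np.float64(-86.6), 'ext': array([ 59., 107.]), 'rect': array([ 386.3, -332.7,  111.5,   62.6,  -86.3,   68.5]), 'p': 0.95} [ 0.38446453 -0.35036429  0.04619668]
```

>>> drive_tool --plan '[{"delta_pos": [-0.003, 0.008, 0.003], "turn": [0.001, 0, 0.002], "grip": -1}, {"delta_pos": [-0.003, 0.013, 0.003], "turn": [0.001, 0, 0.002], "grip": -1}, {"delta_pos": [-0.003, 0.017, 0.003], "turn": [0.001, 0, 0.002], "grip": -1}, {"delta_pos": [-0.003, 0.017, 0.003], "turn": [0.001, 0, 0.002], "grip": -1}]'

```text
clock: 9.4
ee_pos: [0.3896, -0.3419, 0.0203]
eef_rot: [-0.705, 0.707, 0.04, -0.038]
ft_force: [0.2, 0.7, -2.8]
grip_width: 0.717
```

```bash
python3 go.py 389 -341 19 6.3
```

```text
t 9.4 p [ 389.6 -341.9   20.3] q [-0.79  0.21  1.66 -0.    1.26 -0.9 ] w 0.717 F [ 0.2  0.7 -2.8]
dpos [-0.0014  0.0033  0.0023] turn [0.0024 0.0002 0.0018]
```

>>> drive_tool --plan '[{"delta_pos": [-0.001, 0.003, 0.002], "turn": [0.001, 0, 0.001], "grip": -1}, {"delta_pos": [-0.001, 0.005, 0.002], "turn": [0.001, 0, 0.001], "grip": -1}, {"delta_pos": [-0.001, 0.005, 0.002], "turn": [0.001, 0, 0.001], "grip": -1}]'

```text
clock: 9.78
ee_pos: [0.3893, -0.3412, 0.0188]
eef_rot: [-0.705, 0.707, 0.04, -0.038]
ft_force: [-1.3, 1.3, 0.8]
grip_width: 0.717
```

Contact shows as the load coming off the wrist (Fz -2.8 to +0.8 N). Releasing.

>>> drive_tool --plan '[{"delta_pos": [0, 0.001, 0], "turn": [0, 0, 0], "grip": -1}, {"delta_pos": [0, 0.001, 0], "turn": [0, 0, 0], "grip": 1}, {"delta_pos": [0, 0.001, 0], "turn": [0, 0, 0], "grip": 1}, {"delta_pos": [0, 0.001, 0], "turn": [0, 0, 0], "grip": 1}, {"delta_pos": [0, 0.001, 0], "turn": [0, 0, 0], "grip": 1}, {"delta_pos": [0, -0.05, 0], "turn": [0, 0, 0], "grip": 1}, {"delta_pos": [0, -0.15, 0], "turn": [0, 0, 0], "grip": 1}, {"delta_pos": [0, -0.3, 0], "turn": [0, 0, 0], "grip": 1}, {"delta_pos": [0, -0.4, 0], "turn": [0, 0, 0], "grip": 1}, {"delta_pos": [0, -0.4, 0], "turn": [0, 0, 0], "grip": 1}]'

```text
clock: 11.02
ee_pos: [0.3902, -0.342, 0.1827]
eef_rot: [-0.703, 0.709, 0.041, -0.037]
ft_force: [0.6, 0.7, -0.5]
grip_width: 1.004
```

```bash
python3 go.py 459 -10.5 180 -8.5; cat > chk.py <<'E'
import sys; from h import *
for cam in ('top','side'):
    im,d=shot(cam,f'{cam}_{sys.argv[1]}.png')
    for a in sys.argv[2:]:
        n,z=a.split(':'); print(cam,n,pose(n,cam,d,float(z)))
E
python3 chk.py g tub_green_mid:.06 tub_yellow_mid:.098 board_green:.012
```

```text
t 11.03 p [ 390.2 -342.   182.7] q [-0.79  0.05  1.5  -0.    1.58 -0.9 ] w 1.004 F [ 0.6  0.7 -0.5]
dpos [0.2621 0.0014 0.805 ] turn [0.0049 0.1646 0.0047]
top tub_green_mid {'mean': array([ 392.1, -319.2]), 'pca': np.float64(-66.2), 'ext': array([55., 97.]), 'rect': array([ 389. , -329.3,  106.1,   62.5,  -83.7,   60.1]), 'p': 0.92}
top tub_yellow_mid {'mean': array([459. , -10.1]), 'pca': np.float64(81.9), 'ext': array([ 61., 126.]), 'rect': array([459.2, -10.3, 127.7,  62.2,  81.9,  98.3]), 'p': 0.89}
top board_green {'mean': array([364.7, 332.2]), 'pca': np.float64(-83.9), 'ext': array([149., 199.]), 'rect': array([365.3, 333.6, 201. , 151.2, -83.9,  12.6]), 'p': 0.74}
side tub_green_mid {'mean': array([ 387.7, -333.3]), 'pca': np.float64(-83.7), 'ext': array([ 61., 132.]), 'rect': array([ 387.6, -340.7,  131.7,   62.1,  -83.4,   60.3]), 'p': 0.82}
side tub_yellow_mid {'mean': array([nan, nan]), 'pca': np.float64(nan), 'ext': array([nan, nan]), 'rect': array([ 0.,  0.,  0.,  0.,  0., nan]), 'p': 0.48}
side board_green {'mean': array([ 390.1, -315.6]), 'pca': np.float64(-73.4), 'ext': array([172., 207.]), 'rect': array([ 388.7, -340.7,  202.7,  149.1,  -83.9,   12.4]), 'p': 0.85}h.py:26: RuntimeWarning: Mean of empty slice.
  c,(rc,nn)=X.mean(0),rect(P,-1,1)
  ret = um.true_divide(
  return _methods._mean(a, axis=axis, dtype=dtype,
  ret = ret.dtype.type(ret / rcount)
  avg = a.mean(axis, **keepdims_kw)
h.py:27: RuntimeWarning: Degrees of freedom <= 0 for slice
  w,V=np.linalg.eigh(np.cov(X.T)); a=np.degrees(np.arctan2(V[1,1],V[0,1]))
  c *= np.true_divide(1, fact)
  c *= np.true_divide(1, fact)
```

View pics/side_g.png

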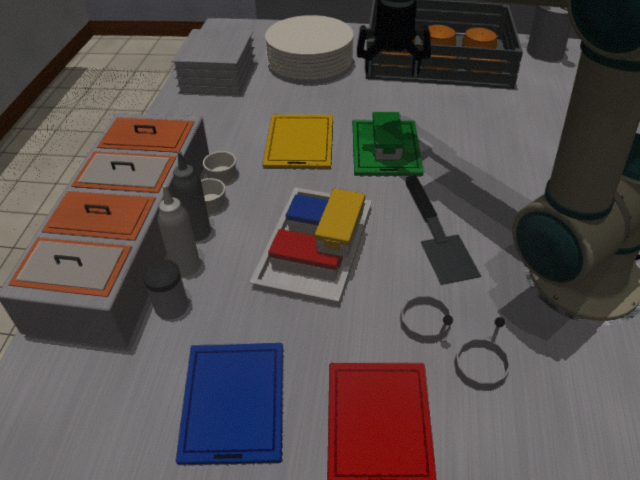

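Green stands centred on its board: the side camera gives (387.6,-340.7,-83.4°) against the board's (388.7,-340.7,-83.9°). Yellow (340,220), red (305,250) and blue (305,210) are undisturbed. Yellow is next.

>>> drive_tool --plan '[{"delta_pos": [0.131, 0, 0.4], "turn": [0.002, 0.08, 0.002], "grip": 1}, {"delta_pos": [0.131, 0, 0.4], "turn": [0.002, 0.08, 0.002], "grip": 1}, {"delta_pos": [0.262, 0, 0.805], "turn": [0.002, 0.165, 0.002], "grip": 1}, {"delta_pos": [0.262, 0, 0.805], "turn": [0.002, 0.165, 0.002], "grip": 1}, {"delta_pos": [0.262, 0, 0.805], "turn": [0.002, 0.165, 0.002], "grip": 1}, {"delta_pos": [0.262, 0, 0.805], "turn": [0.002, 0.165, 0.002], "grip": 1}, {"delta_pos": [0.262, 0.1, 0.805], "turn": [0.002, 0.165, 0.002], "grip": 1}, {"delta_pos": [0.262, 0.18, 0.805], "turn": [0.002, 0.165, 0.002], "grip": 1}, {"delta_pos": [0.262, 0.18, 0.805], "turn": [0.002, 0.165, 0.002], "grip": 1}]'

```text
clock: 12.55
ee_pos: [0.4561, -0.0091, 0.1033]
eef_rot: [0.705, -0.705, 0.055, -0.05]
ft_force: [0.0, 0.3, 0.2]
grip_width: 1.003
```

```bash
python3 go.py 459 -10.5 55 -8.5
```

```text
t 12.55 p [456.1  -9.1 103.3] q [-0.1  -0.06  1.77  0.    1.44  0.05] w 1.003 F [0.  0.3 0.2]
dpos [ 0.0087  0.1207 -0.0023] turn [-0.0003 -0.0002 -0.0047]
```

>>> drive_tool --plan '[{"delta_pos": [0.007, 0.02, -0.002], "turn": [0, 0, -0.002], "grip": 1}, {"delta_pos": [0.007, 0.07, -0.002], "turn": [0, 0, -0.002], "grip": 1}, {"delta_pos": [0.007, 0.12, -0.002], "turn": [0, 0, -0.002], "grip": 1}, {"delta_pos": [0.007, 0.12, -0.002], "turn": [0, 0, -0.002], "grip": 1}, {"delta_pos": [0.007, 0.12, -0.002], "turn": [0, 0, -0.002], "grip": -1}, {"delta_pos": [0.007, 0.12, -0.002], "turn": [0, 0, -0.002], "grip": -1}, {"delta_pos": [0.007, 0.12, -0.002], "turn": [0, 0, -0.002], "grip": -1}, {"delta_pos": [0.007, 0.12, -0.002], "turn": [0, 0, -0.002], "grip": -1}, {"delta_pos": [0.007, 0.12, -0.002], "turn": [0, 0, -0.002], "grip": -1}, {"delta_pos": [0.007, 0.12, -0.002], "turn": [0, 0, -0.002], "grip": -1}]'

```text
clock: 13.8
ee_pos: [0.4615, -0.0107, 0.0596]
eef_rot: [0.705, -0.705, 0.051, -0.054]
ft_force: [-1.0, -0.4, 5.6]
grip_width: 0.72
```

```bash
python3 go.py 589 -342.5 57 5.5
```

```text
t 13.8 p [461.5 -10.7  59.6] q [-0.1   0.    1.8   0.    1.33  0.05] w 0.72 F [-1.  -0.4  5.6]
dpos [ 0.4384  0.008  -0.773 ] turn [-1.00e-04 -1.56e-01  3.10e-03]
```

>>> drive_tool --plan '[{"delta_pos": [0, -0.02, 0], "turn": [0, 0, 0], "grip": -1}, {"delta_pos": [0, -0.06, 0], "turn": [0, 0, 0], "grip": -1}, {"delta_pos": [0, -0.15, 0], "turn": [0, 0, 0], "grip": -1}, {"delta_pos": [0, -0.26, 0], "turn": [0, 0, 0], "grip": -1}, {"delta_pos": [0.05, -0.28, -0.09], "turn": [0, -0.02, 0], "grip": -1}, {"delta_pos": [0.12, -0.28, -0.21], "turn": [0, -0.05, 0], "grip": -1}, {"delta_pos": [0.19, -0.28, -0.34], "turn": [0, -0.08, 0], "grip": -1}, {"delta_pos": [0.26, -0.28, -0.46], "turn": [0, -0.1, 0], "grip": -1}, {"delta_pos": [0.33, -0.26, -0.58], "turn": [0, -0.13, 0], "grip": -1}, {"delta_pos": [0.4, -0.2, -0.7], "turn": [0, -0.15, 0], "grip": -1}, {"delta_pos": [0.438, -0.1, -0.773], "turn": [0, -0.156, 0.002], "grip": -1}, {"delta_pos": [0.438, -0.04, -0.773], "turn": [0, -0.156, 0.002], "grip": -1}]'

```text
clock: 15.3
ee_pos: [0.5868, -0.3443, 0.0711]
eef_rot: [0.707, -0.706, -0.032, 0.035]
ft_force: [-0.1, 0.6, -2.7]
grip_width: 0.717
```

```bash
python3 go.py 589 -342.5 30 5.5
```

```text
t 15.3 p [ 586.8 -344.3   71.1] q [-0.58  0.59  1.07 -0.    1.49 -0.68] w 0.717 F [-0.1  0.6 -2.7]
dpos [0.0064 0.1027 0.0037] turn [-0.0016 -0.0016 -0.0027]
```

>>> drive_tool --plan '[{"delta_pos": [0.006, 0.04, 0.003], "turn": [-0.001, -0.001, -0.001], "grip": -1}, {"delta_pos": [0.006, 0.08, 0.003], "turn": [-0.001, -0.001, -0.001], "grip": -1}, {"delta_pos": [0.006, 0.1, 0.003], "turn": [-0.001, -0.001, -0.001], "grip": -1}, {"delta_pos": [0.006, 0.11, 0.003], "turn": [-0.001, -0.001, -0.001], "grip": -1}, {"delta_pos": [0.006, 0.11, 0.003], "turn": [-0.001, -0.001, -0.001], "grip": -1}]'

```text
clock: 15.92
ee_pos: [0.5901, -0.3409, 0.0304]
eef_rot: [-0.706, 0.707, 0.035, -0.034]
ft_force: [-0.8, -0.1, -1.7]
grip_width: 0.716
```

```bash
python3 go.py 589 -342.5 21 5.5
```

```text
t 15.93 p [ 590.1 -340.9   30.4] q [-0.58  0.62  1.1  -0.    1.41 -0.68] w 0.716 F [-0.8 -0.1 -1.7]
dpos [-0.0032  0.0236 -0.0036] turn [0.0008 0.0011 0.0005]
```

>>> drive_tool --plan '[{"delta_pos": [-0.002, 0.008, -0.003], "turn": [0, 0, 0], "grip": -1}, {"delta_pos": [-0.002, 0.014, -0.003], "turn": [0, 0, 0], "grip": -1}, {"delta_pos": [-0.002, 0.018, -0.003], "turn": [0, 0, 0], "grip": -1}, {"delta_pos": [-0.002, 0.02, -0.003], "turn": [0, 0, 0], "grip": -1}, {"delta_pos": [-0.002, 0.02, -0.003], "turn": [0, 0, 0], "grip": -1}]'

```text
clock: 16.55
ee_pos: [0.5893, -0.3422, 0.022]
eef_rot: [-0.706, 0.707, 0.035, -0.034]
ft_force: [0.2, -0.1, -2.1]
grip_width: 0.715
```

```bash
python3 go.py 589 -342.5 21 5.5
```

```text
t 16.55 p [ 589.3 -342.2   22. ] q [-0.58  0.63  1.11 -0.    1.4  -0.68] w 0.715 F [ 0.2 -0.1 -2.1]
dpos [-0.0009  0.0025 -0.0007] turn [0.0006 0.001  0.0003]
```

>>> drive_tool --plan '[{"delta_pos": [0, 0.003, 0], "turn": [0, 0, 0], "grip": -1}, {"delta_pos": [0, 0.004, 0], "turn": [0, 0, 0], "grip": -1}, {"delta_pos": [0, 0.004, 0], "turn": [0, 0, 0], "grip": -1}]'

```text
clock: 16.92
ee_pos: [0.5894, -0.3423, 0.0217]
eef_rot: [-0.706, 0.707, 0.035, -0.034]
ft_force: [-4.3, 1.5, 4.6]
grip_width: 0.717
```

Contact (Fz -2.1 to +4.6 N). Releasing and rising.

>>> drive_tool --plan '[{"delta_pos": [0, 0.004, 0], "turn": [0, 0, 0], "grip": 1}, {"delta_pos": [0, 0.004, 0], "turn": [0, 0, 0], "grip": 1}, {"delta_pos": [0, 0.004, 0], "turn": [0, 0, 0], "grip": 1}, {"delta_pos": [0, 0.004, 0], "turn": [0, 0, 0], "grip": 1}, {"delta_pos": [0, -0.05, 0], "turn": [0, 0, 0], "grip": 1}, {"delta_pos": [0, -0.15, 0], "turn": [0, 0, 0], "grip": 1}, {"delta_pos": [0, -0.3, 0], "turn": [0, 0, 0], "grip": 1}, {"delta_pos": [0, -0.35, 0], "turn": [0, 0, 0], "grip": 1}, {"delta_pos": [0, -0.35, 0], "turn": [0, 0, 0], "grip": 1}]'

```text
clock: 18.05
ee_pos: [0.5901, -0.3426, 0.1637]
eef_rot: [-0.705, 0.708, 0.036, -0.033]
ft_force: [-0.5, -0.8, -0.4]
grip_width: 1.001
```

```bash
python3 go.py 516 32 150 81.5; python3 chk.py y tub_yellow_mid:.06 board_yellow:.012 tub_red_mid:.05 tub_blue_mid:.05 2>/dev/null
```

```text
t 18.05 p [ 590.1 -342.6  163.7] q [-0.58  0.52  0.97 -0.    1.64 -0.68] w 1.001 F [-0.5 -0.8 -0.4]
dpos [-0.0931  0.0298  0.9501] turn [ 4.200e-03 -8.434e-01  6.000e-04]
top tub_yellow_mid {'mean': array([ 588.6, -313.5]), 'pca': np.float64(85.9), 'ext': array([ 58., 109.]), 'rect': array([ 589.8, -336.9,  120.9,   62.6,  -83.1,   60.1]), 'p': 0.58}
top board_yellow {'mean': array([ 598.5, -287. ]), 'pca': np.float64(-26.5), 'ext': array([129., 176.]), 'rect': array([ 590.7, -341.9,  201.4,  151.4,  -83.7,   12.2]), 'p': 0.83}
top tub_red_mid None
top tub_blue_mid {'mean': array([501.7, -67.2]), 'pca': np.float64(-7.7), 'ext': array([ 60., 125.]), 'rect': array([501.6, -67. , 126.5,  61.9,  -8.3,  50.4]), 'p': 0.75}
side tub_yellow_mid {'mean': array([ 586.9, -333.5]), 'pca': np.float64(-83.6), 'ext': array([ 61., 130.]), 'rect': array([ 588.4, -340.6,  129.7,   62.5,  -84.2,   60.2]), 'p': 0.85}
side board_yellow {'mean': array([ 583.5, -320.5]), 'pca': np.float64(85.4), 'ext': array([173., 210.]), 'rect': array([ 588.7, -343.3,  206.8,  150.7,  -84.9,   12.3]), 'p': 0.81}
side tub_red_mid {'mean': array([514.1,  35.8]), 'pca': np.float64(-8.8), 'ext': array([ 64., 126.]), 'rect': array([515. ,  32.7, 127.7,  66. ,  -8.4,  49.3]), 'p': 0.88}
side tub_blue_mid {'mean': array([499.3, -62.4]), 'pca': np.float64(-8.5), 'ext': array([ 65., 126.]), 'rect': array([500.5, -66. , 127.1,  65.8,  -9.5,  49.5]), 'p': 0.81}
```

View pics/side_y.png

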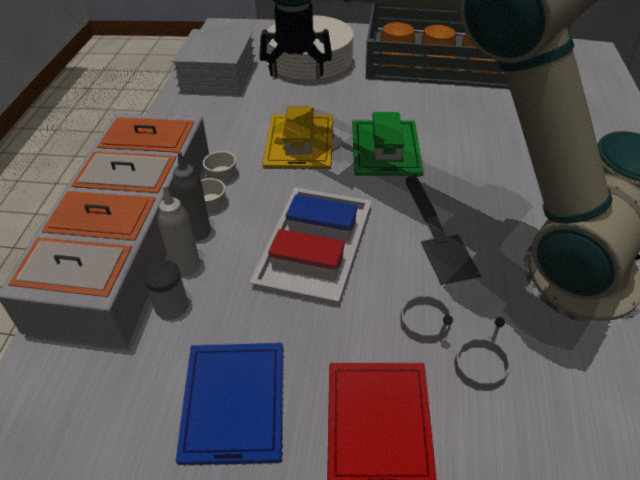

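Yellow (300,128) sits centred on its board, and red (307,248) and blue (322,210) lie in the tray unmoved. Going to red.

>>> drive_tool --plan '[{"delta_pos": [-0.093, 0, 0.95], "turn": [0.002, -0.843, 0], "grip": 1}, {"delta_pos": [-0.093, 0, 0.95], "turn": [0.002, -0.843, 0], "grip": 1}, {"delta_pos": [-0.093, 0, 0.95], "turn": [0.002, -0.843, 0], "grip": 1}, {"delta_pos": [-0.093, 0, 0.95], "turn": [0.002, -0.843, 0], "grip": 1}, {"delta_pos": [-0.093, 0, 0.95], "turn": [0.002, -0.843, 0], "grip": 1}, {"delta_pos": [-0.093, 0, 0.95], "turn": [0.002, -0.843, 0], "grip": 1}, {"delta_pos": [-0.093, 0, 0.95], "turn": [0.002, -0.843, 0], "grip": 1}, {"delta_pos": [-0.093, 0, 0.95], "turn": [0.002, -0.843, 0], "grip": 1}, {"delta_pos": [-0.093, 0.1, 0.95], "turn": [0.002, -0.843, 0], "grip": 1}, {"delta_pos": [-0.093, 0.2, 0.95], "turn": [0.002, -0.843, 0], "grip": 1}, {"delta_pos": [-0.093, 0.2, 0.95], "turn": [0.002, -0.843, 0], "grip": 1}]'

```text
clock: 19.92
ee_pos: [0.5132, 0.0315, 0.077]
eef_rot: [0.539, -0.535, -0.458, 0.462]
ft_force: [-0.3, 0.3, 0.8]
grip_width: 1.001
```

```bash
python3 go.py 515.5 32.3 10 81.5
```

```text
t 19.93 p [513.2  31.5  77. ] q [-0.01  0.14  1.62  0.    1.39 -1.43] w 1.001 F [-0.3  0.3  0.8]
dpos [ 0.0029  0.1674 -0.0068] turn [-0.0055 -0.0032 -0.0001]
```

>>> drive_tool --plan '[{"delta_pos": [0.003, 0.03, -0.006], "turn": [-0.003, -0.002, 0], "grip": 1}, {"delta_pos": [0.003, 0.1, -0.006], "turn": [-0.003, -0.002, 0], "grip": 1}, {"delta_pos": [0.003, 0.167, -0.006], "turn": [-0.003, -0.002, 0], "grip": 1}, {"delta_pos": [0.003, 0.167, -0.006], "turn": [-0.003, -0.002, 0], "grip": 1}, {"delta_pos": [0.003, 0.167, -0.006], "turn": [-0.003, -0.002, 0], "grip": -1}, {"delta_pos": [0.003, 0.167, -0.006], "turn": [-0.003, -0.002, 0], "grip": -1}, {"delta_pos": [0.003, 0.167, -0.006], "turn": [-0.003, -0.002, 0], "grip": -1}, {"delta_pos": [0.003, 0.167, -0.006], "turn": [-0.003, -0.002, 0], "grip": -1}, {"delta_pos": [0.003, 0.167, -0.006], "turn": [-0.003, -0.002, 0], "grip": -1}, {"delta_pos": [0.003, 0.167, -0.006], "turn": [-0.003, -0.002, 0], "grip": -1}]'

```text
clock: 21.18
ee_pos: [0.5193, 0.0332, 0.0156]
eef_rot: [-0.534, 0.537, 0.464, -0.46]
ft_force: [-0.0, -0.1, 6.8]
grip_width: 0.717
```

```bash
python3 go.py 365 332.5 60 5.4
```

```text
t 21.18 p [519.3  33.2  15.6] q [-0.01  0.22  1.66  0.    1.25 -1.43] w 0.717 F [-0.  -0.1  6.8]
dpos [ 0.6842 -0.1137  0.4898] turn [0.0033 0.847  0.0038]
```

>>> drive_tool --plan '[{"delta_pos": [0, -0.02, 0], "turn": [0, 0, 0], "grip": -1}, {"delta_pos": [0, -0.06, 0], "turn": [0, 0, 0], "grip": -1}, {"delta_pos": [0, -0.14, 0], "turn": [0, 0, 0], "grip": -1}, {"delta_pos": [0, -0.24, 0], "turn": [0, 0, 0], "grip": -1}, {"delta_pos": [0.06, -0.28, 0.04], "turn": [0, 0.08, 0], "grip": -1}, {"delta_pos": [0.15, -0.28, 0.11], "turn": [0, 0.19, 0], "grip": -1}, {"delta_pos": [0.25, -0.28, 0.18], "turn": [0, 0.3, 0], "grip": -1}, {"delta_pos": [0.35, -0.28, 0.25], "turn": [0, 0.41, 0], "grip": -1}, {"delta_pos": [0.45, -0.28, 0.32], "turn": [0, 0.52, 0], "grip": -1}, {"delta_pos": [0.55, -0.28, 0.39], "turn": [0, 0.63, 0], "grip": -1}, {"delta_pos": [0.64, -0.28, 0.46], "turn": [0, 0.74, 0], "grip": -1}, {"delta_pos": [0.68, -0.25, 0.485], "turn": [0, 0.83, 0], "grip": -1}]'

```text
clock: 22.68
ee_pos: [0.3641, 0.3329, 0.1147]
eef_rot: [0.707, -0.705, -0.044, 0.04]
ft_force: [0.0, -1.1, -2.7]
grip_width: 0.717
```

```bash
python3 go.py 365.3 330 60 5.4
```

```text
t 22.68 p [364.1 332.9 114.7] q [ 0.67  0.03  1.66 -0.    1.45  0.55] w 0.717 F [ 0.  -1.1 -2.7]
dpos [ 0.0015  0.1368 -0.0077] turn [-0.0014  0.0156  0.0035]
```

>>> drive_tool --plan '[{"delta_pos": [0.002, 0.05, -0.007], "turn": [0, 0.016, 0.002], "grip": -1}, {"delta_pos": [0.002, 0.1, -0.007], "turn": [0, 0.016, 0.002], "grip": -1}, {"delta_pos": [0.002, 0.14, -0.007], "turn": [0, 0.016, 0.002], "grip": -1}, {"delta_pos": [0.002, 0.14, -0.007], "turn": [0, 0.016, 0.002], "grip": -1}]'

```text
clock: 23.18
ee_pos: [0.3657, 0.3275, 0.0562]
eef_rot: [-0.706, 0.707, 0.033, -0.035]
ft_force: [-1.3, -0.3, -2.1]
grip_width: 0.718
```

```bash
python3 go.py 365.3 330 35 5.4; python3 chk.py r tub_red_mid:.095 2>/dev/null
```

```text
t 23.18 p [365.7 327.5  56.2] q [0.65 0.09 1.72 0.   1.33 0.56] w 0.718 F [-1.3 -0.3 -2.1]
dpos [-0.0003  0.0529  0.0064] turn [ 0.0006  0.0011 -0.0012]
top tub_red_mid {'mean': array([373.1, 290.3]), 'pca': np.float64(28.9), 'ext': array([44., 62.]), 'rect': array([369.9, 293.2,  62. ,  52.8,   6. ,  91.1]), 'p': 0.65}
side tub_red_mid {'mean': array([362.8, 356.8]), 'pca': np.float64(-89.9), 'ext': array([60., 78.]), 'rect': array([362.7, 352.4,  81.1,  62.1, -85.1,  91.8]), 'p': 0.96}
```

View pics/side_r.png

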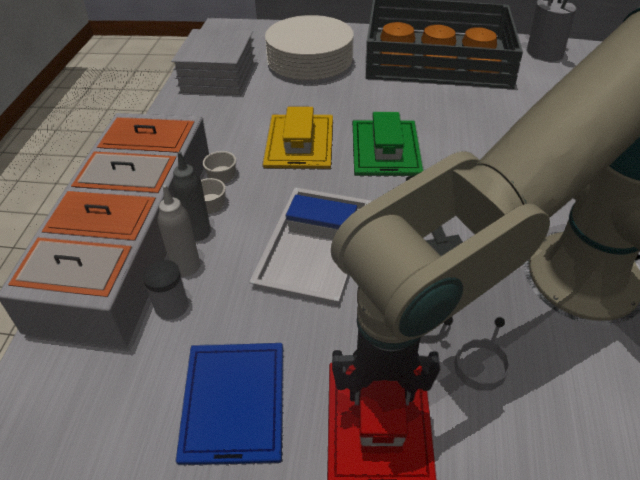

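Red is held level over its board at (385,415), with the tub centre about 2–3 mm beyond the TCP. Lowering with that offset allowed for.

>>> drive_tool --plan '[{"delta_pos": [0, 0.025, 0.005], "turn": [0, 0.001, 0], "grip": -1}, {"delta_pos": [0, 0.045, 0.005], "turn": [0, 0.001, 0], "grip": -1}, {"delta_pos": [0, 0.06, 0.005], "turn": [0, 0.001, 0], "grip": -1}, {"delta_pos": [0, 0.068, 0.005], "turn": [0, 0.001, 0], "grip": -1}, {"delta_pos": [0, 0.07, 0.005], "turn": [0, 0.001, 0], "grip": -1}, {"delta_pos": [0, 0.07, 0.005], "turn": [0, 0.001, 0], "grip": -1}]'

```text
clock: 24.12
ee_pos: [0.3662, 0.33, 0.029]
eef_rot: [0.706, -0.706, -0.033, 0.033]
ft_force: [0.1, -0.2, -2.9]
grip_width: 0.718
```

```bash
python3 go.py 365.3 330 25 5.4
```

```text
t 24.12 p [366.2 330.   29. ] q [0.66 0.14 1.73 0.   1.27 0.56] w 0.718 F [ 0.1 -0.2 -2.9]
dpos [-0.0022  0.0101  0.0002] turn [-0.0002  0.0001  0.0001]
```

>>> drive_tool --plan '[{"delta_pos": [-0.001, 0.004, 0], "turn": [0, 0, 0], "grip": -1}, {"delta_pos": [-0.001, 0.006, 0], "turn": [0, 0, 0], "grip": -1}, {"delta_pos": [-0.001, 0.008, 0], "turn": [0, 0, 0], "grip": -1}, {"delta_pos": [-0.001, 0.008, 0], "turn": [0, 0, 0], "grip": -1}]'

```text
clock: 24.62
ee_pos: [0.3657, 0.33, 0.0259]
eef_rot: [0.706, -0.706, -0.033, 0.033]
ft_force: [-1.1, -0.1, -1.1]
grip_width: 0.713
```

>>> drive_tool --plan '[{"delta_pos": [0, 0.002, 0], "turn": [0, 0, 0], "grip": -1}, {"delta_pos": [0, 0.004, 0], "turn": [0, 0, 0], "grip": -1}, {"delta_pos": [0, 0.004, 0], "turn": [0, 0, 0], "grip": -1}]'

```text
clock: 25.0
ee_pos: [0.3657, 0.3301, 0.0256]
eef_rot: [0.706, -0.706, -0.033, 0.033]
ft_force: [-7.5, -2.6, 11.5]
grip_width: 0.711
```

Firm contact (+11.5 N). Releasing.

>>> drive_tool --plan '[{"delta_pos": [0, 0.002, 0], "turn": [0, 0, 0], "grip": -1}, {"delta_pos": [0, 0.002, 0], "turn": [0, 0, 0], "grip": 1}, {"delta_pos": [0, 0.002, 0], "turn": [0, 0, 0], "grip": 1}, {"delta_pos": [0, 0.002, 0], "turn": [0, 0, 0], "grip": 1}, {"delta_pos": [0, 0.002, 0], "turn": [0, 0, 0], "grip": 1}, {"delta_pos": [0, -0.05, 0], "turn": [0, 0, 0], "grip": 1}, {"delta_pos": [0, -0.15, 0], "turn": [0, 0, 0], "grip": 1}, {"delta_pos": [0, -0.3, 0], "turn": [0, 0, 0], "grip": 1}, {"delta_pos": [0, -0.35, 0], "turn": [0, 0, 0], "grip": 1}, {"delta_pos": [0, -0.35, 0], "turn": [0, 0, 0], "grip": 1}]'

```text
clock: 26.25
ee_pos: [0.3664, 0.3304, 0.1657]
eef_rot: [0.707, -0.705, -0.034, 0.032]
ft_force: [-0.0, -0.5, 0.0]
grip_width: 1.0
```

```bash
python3 go.py 501.2 -67 150 81.5; python3 chk.py r2 tub_red_mid:.06 board_red:.012 tub_blue_mid:.05 2>/dev/null
```

```text
t 26.25 p [366.4 330.4 165.7] q [ 0.66 -0.01  1.6   0.    1.55  0.56] w 1.0 F [-0.  -0.5  0. ]
dpos [ 0.2417  0.0378 -1.0209] turn [ 1.000e-04 -8.454e-01  2.600e-03]
top tub_red_mid {'mean': array([369.5, 314.4]), 'pca': np.float64(88.0), 'ext': array([61., 93.]), 'rect': array([367.5, 318.9, 100.5,  62.3, -84.2,  60.6]), 'p': 0.78}
top board_red {'mean': array([374.1, 288.4]), 'pca': np.float64(26.7), 'ext': array([129., 173.]), 'rect': array([366.3, 330.4, 196.6, 148.2, -86.4,  12.6]), 'p': 0.92}
top tub_blue_mid {'mean': array([501.3, -66.9]), 'pca': np.float64(-8.9), 'ext': array([ 61., 125.]), 'rect': array([501.3, -66.9, 126.9,  62. ,  -8.5,  50.3]), 'p': 0.9}
side tub_red_mid {'mean': array([364.7, 337.1]), 'pca': np.float64(-84.4), 'ext': array([ 61., 127.]), 'rect': array([364.6, 332.7, 127.6,  62.2, -85.1,  59.4]), 'p': 0.57}
side board_red {'mean': array([365.5, 343.5]), 'pca': np.float64(-77.8), 'ext': array([177., 198.]), 'rect': array([364.9, 327.5, 190.8, 150.4, -84.2,  11.5]), 'p': 0.83}
side tub_blue_mid {'mean': array([500.5, -61.9]), 'pca': np.float64(-10.0), 'ext': array([ 64., 123.]), 'rect': array([500.6, -66.1, 127.7,  66.9,  -6.4,  49.5]), 'p': 0.78}
```

Red is centred at (364.6,332.7,-85°). Now blue.

>>> drive_tool --plan '[{"delta_pos": [0.235, 0, -0.98], "turn": [0, -0.845, 0.001], "grip": 1}, {"delta_pos": [0.235, 0, -0.98], "turn": [0, -0.845, 0.001], "grip": 1}, {"delta_pos": [0.235, 0, -0.98], "turn": [0, -0.845, 0.001], "grip": 1}, {"delta_pos": [0.235, 0, -0.98], "turn": [0, -0.845, 0.001], "grip": 1}, {"delta_pos": [0.235, 0, -0.98], "turn": [0, -0.845, 0.001], "grip": 1}, {"delta_pos": [0.235, 0, -0.98], "turn": [0, -0.845, 0.001], "grip": 1}, {"delta_pos": [0.235, 0, -0.98], "turn": [0, -0.845, 0.001], "grip": 1}, {"delta_pos": [0.235, 0, -0.98], "turn": [0, -0.845, 0.001], "grip": 1}, {"delta_pos": [0.235, 0.1, -0.98], "turn": [0, -0.845, 0.001], "grip": 1}, {"delta_pos": [0.235, 0.2, -0.98], "turn": [0, -0.845, 0.001], "grip": 1}, {"delta_pos": [0.235, 0.2, -0.98], "turn": [0, -0.845, 0.001], "grip": 1}]'

```text
clock: 28.02
ee_pos: [0.494, -0.0512, 0.0808]
eef_rot: [0.538, -0.534, -0.459, 0.463]
ft_force: [-0.1, 1.1, 0.2]
grip_width: 1.0
```

```bash
python3 go.py 500 -67 9 81.5
```

```text
t 28.02 p [494.  -51.2  80.8] q [-0.18  0.08  1.67 -0.    1.39 -1.6 ] w 1.0 F [-0.1  1.1  0.2]
dpos [-0.0368  0.1793 -0.0223] turn [-0.0053 -0.0005 -0.0005]
```

>>> drive_tool --plan '[{"delta_pos": [-0.037, 0, -0.021], "turn": [-0.003, 0, 0], "grip": 1}, {"delta_pos": [-0.037, 0, -0.021], "turn": [-0.003, 0, 0], "grip": 1}]'

```text
clock: 28.28
ee_pos: [0.5039, -0.0688, 0.0862]
eef_rot: [-0.534, 0.539, 0.462, -0.46]
ft_force: [-0.1, -1.0, 0.0]
grip_width: 0.999
```

```bash
python3 go.py 500 -67 9 81.5
```

```text
t 28.27 p [503.9 -68.8  86.2] q [-0.21  0.1   1.65 -0.    1.39 -1.63] w 0.999 F [-0.1 -1.   0. ]
dpos [0.0032 0.193  0.0117] turn [ 0.0049 -0.0012 -0.0009]
```

>>> drive_tool --plan '[{"delta_pos": [0.002, 0.04, 0.004], "turn": [0.001, 0, 0], "grip": 1}, {"delta_pos": [0.002, 0.11, 0.004], "turn": [0.001, 0, 0], "grip": 1}, {"delta_pos": [0.002, 0.15, 0.004], "turn": [0.001, 0, 0], "grip": 1}, {"delta_pos": [0.002, 0.175, 0.004], "turn": [0.001, 0, 0], "grip": 1}, {"delta_pos": [0.002, 0.185, 0.004], "turn": [0.001, 0, 0], "grip": 1}]'

```text
clock: 28.9
ee_pos: [0.5011, -0.0664, 0.0097]
eef_rot: [-0.535, 0.537, 0.462, -0.461]
ft_force: [-0.3, 0.2, 0.4]
grip_width: 0.997
```

```bash
python3 go.py 501 -67 10 81.5
```

```text
t 28.9 p [501.1 -66.4   9.7] q [-0.2   0.2   1.71 -0.    1.24 -1.63] w 0.997 F [-0.3  0.2  0.4]
dpos [-0.0015 -0.0008  0.0001] turn [ 0.0012 -0.0004 -0.0006]
```

>>> drive_tool --plan '[{"delta_pos": [0, 0, 0], "turn": [0, 0, 0], "grip": -1}, {"delta_pos": [0, 0, 0], "turn": [0, 0, 0], "grip": -1}, {"delta_pos": [0, 0, 0], "turn": [0, 0, 0], "grip": -1}, {"delta_pos": [0, 0, 0], "turn": [0, 0, 0], "grip": -1}, {"delta_pos": [0, 0, 0], "turn": [0, 0, 0], "grip": -1}, {"delta_pos": [0, 0, 0], "turn": [0, 0, 0], "grip": -1}]'

```text
clock: 29.65
ee_pos: [0.5018, -0.0666, 0.0109]
eef_rot: [-0.535, 0.537, 0.462, -0.461]
ft_force: [-0.7, -0.1, 6.1]
grip_width: 0.716
```

```bash
python3 go.py 587 324 70 9.1
```

```text
t 29.65 p [501.8 -66.6  10.9] q [-0.2   0.2   1.7  -0.    1.24 -1.63] w 0.716 F [-0.7 -0.1  6.1]
dpos [ 0.9971 -0.1484 -0.0663] turn [0.0025 0.804  0.001 ]
```

>>> drive_tool --plan '[{"delta_pos": [0, -0.02, 0], "turn": [0, 0, 0], "grip": -1}, {"delta_pos": [0, -0.06, 0], "turn": [0, 0, 0], "grip": -1}, {"delta_pos": [0, -0.14, 0], "turn": [0, 0, 0], "grip": -1}, {"delta_pos": [0, -0.24, 0], "turn": [0, 0, 0], "grip": -1}, {"delta_pos": [0.09, -0.28, -0.006], "turn": [0, 0.07, 0], "grip": -1}, {"delta_pos": [0.22, -0.28, -0.015], "turn": [0, 0.17, 0], "grip": -1}, {"delta_pos": [0.36, -0.28, -0.024], "turn": [0, 0.28, 0], "grip": -1}, {"delta_pos": [0.5, -0.28, -0.033], "turn": [0, 0.39, 0], "grip": -1}, {"delta_pos": [0.64, -0.28, -0.042], "turn": [0, 0.5, 0], "grip": -1}, {"delta_pos": [0.78, -0.28, -0.052], "turn": [0, 0.61, 0], "grip": -1}, {"delta_pos": [0.9, -0.28, -0.06], "turn": [0, 0.72, 0], "grip": -1}, {"delta_pos": [0.97, -0.26, -0.065], "turn": [0, 0.8, 0], "grip": -1}]'

```text
clock: 31.15
ee_pos: [0.5844, 0.3161, 0.1149]
eef_rot: [-0.705, 0.705, 0.059, -0.056]
ft_force: [0.7, -0.2, -1.5]
grip_width: 0.713
```

```bash
python3 go.py 587 324 60 9.1
```

```text
t 31.15 p [584.4 316.1 114.9] q [ 0.44  0.5   1.1  -0.    1.54  0.28] w 0.713 F [ 0.7 -0.2 -1.5]
dpos [0.0093 0.1374 0.0186] turn [0.0006 0.0023 0.0021]
```

>>> drive_tool --plan '[{"delta_pos": [0.008, 0.05, 0.015], "turn": [0, 0.004, 0.001], "grip": -1}, {"delta_pos": [0.008, 0.1, 0.015], "turn": [0, 0.004, 0.001], "grip": -1}, {"delta_pos": [0.008, 0.15, 0.015], "turn": [0, 0.004, 0.001], "grip": -1}, {"delta_pos": [0.008, 0.19, 0.015], "turn": [0, 0.004, 0.001], "grip": -1}, {"delta_pos": [0.008, 0.19, 0.015], "turn": [0, 0.004, 0.001], "grip": -1}]'

```text
clock: 31.78
ee_pos: [0.5857, 0.3188, 0.0356]
eef_rot: [-0.704, 0.706, 0.055, -0.057]
ft_force: [0.0, -0.0, -1.7]
grip_width: 0.717
```

```bash
python3 go.py 587 324 22 9.1; python3 chk.py b tub_blue_mid:.083 2>/dev/null
```

```text
t 31.77 p [585.7 318.8  35.6] q [ 0.44  0.58  1.15 -0.    1.41  0.29] w 0.717 F [ 0.  -0.  -1.7]
dpos [0.0054 0.034  0.0123] turn [ 0.0017 -0.0002 -0.002 ]
top tub_blue_mid {'mean': array([585.9, 291.9]), 'pca': np.float64(-66.0), 'ext': array([ 55., 135.]), 'rect': array([584.7, 317.9, 125.3,  61.3, -80.4,  76.7]), 'p': 0.72}
side tub_blue_mid {'mean': array([581.9, 346.5]), 'pca': np.float64(-70.8), 'ext': array([58., 71.]), 'rect': array([581.9, 343.3,  75.8,  61.7, -81.6,  76.9]), 'p': 0.66}
```

>>> drive_tool --plan '[{"delta_pos": [0.005, 0.0, 0.0125], "turn": [0, 0, 0], "grip": -1}, {"delta_pos": [0.005, 0.015, 0.0125], "turn": [0, 0, 0], "grip": -1}, {"delta_pos": [0.005, 0.025, 0.0125], "turn": [0, 0, 0], "grip": -1}, {"delta_pos": [0.005, 0.032, 0.0125], "turn": [0, 0, 0], "grip": -1}, {"delta_pos": [0.005, 0.034, 0.0125], "turn": [0, 0, 0], "grip": -1}, {"delta_pos": [0.005, 0.034, 0.0125], "turn": [0, 0, 0], "grip": -1}]'

```text
clock: 32.72
ee_pos: [0.5878, 0.3251, 0.0241]
eef_rot: [-0.704, 0.705, 0.056, -0.056]
ft_force: [-0.5, 0.1, -1.7]
grip_width: 0.72
```

```bash
python3 go.py 587 324 20 9.1
```

```text
t 32.73 p [587.8 325.1  24.1] q [ 0.45  0.61  1.14 -0.    1.39  0.29] w 0.72 F [-0.5  0.1 -1.7]
dpos [-0.0023  0.0103 -0.0023] turn [0.001  0.     0.0001]
```

>>> drive_tool --plan '[{"delta_pos": [-0.001, 0.004, -0.001], "turn": [0, 0, 0], "grip": -1}, {"delta_pos": [-0.001, 0.008, -0.001], "turn": [0, 0, 0], "grip": -1}, {"delta_pos": [-0.001, 0.01, -0.001], "turn": [0, 0, 0], "grip": -1}, {"delta_pos": [-0.001, 0.01, -0.001], "turn": [0, 0, 0], "grip": -1}]'

```text
clock: 33.22
ee_pos: [0.5875, 0.3247, 0.0209]
eef_rot: [-0.704, 0.705, 0.056, -0.056]
ft_force: [-2.5, -2.0, 5.3]
grip_width: 0.714
```

Contact (Fz -1.7 to +5.3 N). Releasing and rising, then a full final check.

>>> drive_tool --plan '[{"delta_pos": [0, 0.001, 0], "turn": [0, 0, 0], "grip": -1}, {"delta_pos": [0, 0.001, 0], "turn": [0, 0, 0], "grip": 1}, {"delta_pos": [0, 0.001, 0], "turn": [0, 0, 0], "grip": 1}, {"delta_pos": [0, 0.001, 0], "turn": [0, 0, 0], "grip": 1}, {"delta_pos": [0, 0.001, 0], "turn": [0, 0, 0], "grip": 1}, {"delta_pos": [0, -0.05, 0], "turn": [0, 0, 0], "grip": 1}, {"delta_pos": [0, -0.15, 0], "turn": [0, 0, 0], "grip": 1}, {"delta_pos": [0, -0.3, 0], "turn": [0, 0, 0], "grip": 1}, {"delta_pos": [-0.2, -0.4, -0.1], "turn": [0, 0, 0], "grip": 1}, {"delta_pos": [-0.2, -0.45, -0.4], "turn": [0, 0, 0], "grip": 1}, {"delta_pos": [-0.2, -0.45, -0.7], "turn": [0, 0, 0], "grip": 1}, {"delta_pos": [-0.2, -0.45, -0.8], "turn": [0, 0, 0], "grip": 1}]'

```text
clock: 34.72
ee_pos: [0.5484, 0.1054, 0.1946]
eef_rot: [-0.704, 0.705, 0.058, -0.055]
ft_force: [0.8, 0.1, 0.2]
grip_width: 0.999
```

```bash
python3 chk.py end tub_{red,blue,green,yellow}_mid:.06 board_{red,blue,green,yellow}:.012 2>/dev/null | sed 's/.*rect/&/;s/{.*rect/rect/;s/^/ /'; python3 -c "
import cv2,numpy as np
cv2.imwrite('pics/end.png',np.vstack([cv2.resize(cv2.imread('pics/%s_end.png'%c),(400,300)) for c in ('top','side')]))"; ls pics|wc -l
```

```text
top tub_red_mid rect': array([366.2, 333.2, 129.4,  62.5, -84.4,  60.6]), 'p': 0.94}
 top tub_blue_mid rect': array([586.8, 327.8, 121.5,  63.9, -80.4,  60.5]), 'p': 0.74}
 top tub_green_mid rect': array([586.8, 326.6, 123.1,  63.8, -81.1,  60.5]), 'p': 0.75}
 top tub_yellow_mid rect': array([ 589.8, -340.9,  128.6,   63.3,  -84.1,   60.1]), 'p': 0.68}
 top board_red rect': array([364.2, 333.1, 201. , 155.5, -84.2,  12.6]), 'p': 0.79}
 top board_blue rect': array([583. , 348.6, 156.8, 154.7, -82.3,  12.5]), 'p': 0.8}
 top board_green rect': array([ 390.6, -340.8,  201.6,  151.2,  -84.2,   12.3]), 'p': 0.81}
 top board_yellow rect': array([ 590.2, -343. ,  201.4,  151.7,  -84.8,   12.2]), 'p': 0.57}
 side tub_red_mid rect': array([364.6, 332.3, 128.2,  62.1, -85.1,  59.4]), 'p': 0.9}
 side tub_blue_mid rect': array([586.7, 323.3, 128.9,  63. , -80.6,  59.4]), 'p': 0.58}
 side tub_green_mid rect': array([ 387.7, -339.7,  131.4,   62.4,  -83.1,   60.3]), 'p': 0.59}
 side tub_yellow_mid rect': array([ 578.5, -340.1,  128. ,   43.1,  -84.5,   60.4]), 'p': 0.8}
 side board_red rect': array([364.7, 327.4, 190.7, 150.7, -84. ,  11.5]), 'p': 0.82}
 side board_blue rect': array([587. , 323. , 202.3, 151.6, -80.7,  11.4]), 'p': 0.89}
 side board_green rect': array([ 388.5, -339.5,  207. ,  149.3,  -83.9,   12.4]), 'p': 0.91}
 side board_yellow None
17
```

View pics/end.png

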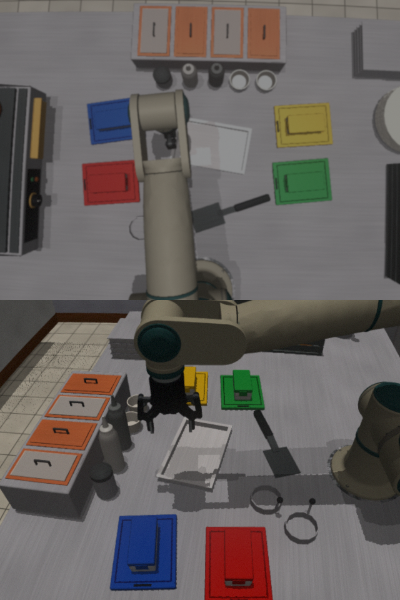

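All four tubs stand flat and centred on their own boards (top view: red (110,183), yellow (303,123), green (301,181); side view: blue (143,548)). The tray is empty and the robot is clear of everything, so I am handing in.

```bash
python3 -c "
from h import *
print(r.get_obs()['clock'],r.hand_in())"
```

```text
the job is handed in; nothing more can be done
35.625 None
```

All four tubs are off the tray and standing on the boards of their own colour. I moved them in the order green, yellow, red, blue and handed in at 35.6 s of the 112 s allowed. Each was lowered until the wrist force showed contact, then released.

**Last checks:** tub centres were within about 2 mm of the board centres, and long sides within about 1°. Lid tops were at about 60 mm, so the tubs stand flat. Nothing else in the scene looked moved.

**Checks that failed or disagreed:**
- **Blue, top view:** the arm hid part of the blue board and tub, so their top readings in the last check were off; the blue result rests on the side view.
- **Yellow, side view:** the gripper hid part of the yellow tub and the board was not found; the yellow result rests on the top view and the check right after placing it.
- **Green, top view:** the network took the blue tub for the green one in the last check; the side view confirms green.
- **Red board, side view:** the picture edge cuts it off, so I took its centre from the top view.

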